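Empty the discard scoop through the flap bin

ROBOT

A 6-joint arm with a two-finger parallel gripper is mounted at the origin on the work surface. World frame = base frame: x ahead of the robot, y to its left, z up, the work surface at z = 0. Lengths are in m, angles in rad, forces in N, time in s.
With the tool pointing down it reaches from about 0.375 to 0.925 m from the base axis. Payload 5.7 kg.
Tool frame: the origin (TCP) lies on the centre line of the jaws, within the pads' length; the fingertips stand 19 mm ahead of it and the grasp point (between the pads) is the TCP; x points along the fingers, y is the direction in which the jaws open and shut, and the axes are right-handed (so a half turn about x gives the same grasp; the last joint's range is limited). The gripper opens to 88 mm and grips with 3 to 60 N. Pads are 20 mm wide; open, the fingers measure 115 mm over their backs; the gripper's body (75 mm by 178 mm) begins 61 mm behind the grasp point.
Start: joints at [-1.459, 0.359, 1.51, -0, 1.272, -0.115], TCP at [0.135, -0.585, 0.242] pointing down, gripper open.
Joint ranges: [-2.97, 2.97], [-1.01, 2.36], [0.21, 2.38], [-0.96, 4.11], [0.2, 2.71], [-2.98, 2.98]. Speed limits (rad/s): [2.39, 2.39, 3.14, 3.14, 3.14, 3.14].

INTERFACE

Orientations are given as a unit quaternion [w, x, y, z].
In Python, from bench import r gives the robot as it stands. The module is installed in compiled form; this text tells all that it offers.
- The arm moves only by the tool step_arm, never from a script. Its argument "increments" is a list of rows, each a list of 4 numbers: the shift along the tool's x, y, z in m, then the turn about the tool's x in rad. A call has 1 to 20 rows; each row is the pose to reach, as a shift and turn from the pose commanded when the call began, along the tool's axes at that moment; what a row does not reach only later rows make up. A row lasts 1/10 s, in which the tool goes at most 50 mm and 8.59 degrees, less where a joint would pass 70% of its speed; a pose out of reach is approached as far as the arm can. A call with a gripper value outside its range is refused whole. "hand" is the closure, from -1 (fully open) to 1 (shut), set as the call begins (left out, the last holds). The fingers move at their own pace and stop on an object; "newtons" is the grip in N (left out, the last holds). Time passes only in rows, so rows that repeat a pose let the fingers close. It gives the time, the measured TCP pose, the force and the opening at its end, in the units of the state.
- r.observe(): the state, without advancing time (a new reading comes with each control period).
- r.get_image(name): name is "side" or "top"; returns (picture, depth): 420x560x3 uint8, red, green, blue; 420x560 float32, m along the optical axis (not along the pixel's ray), 0 where there is no reading.
- r.get_calibration(name): a dict with "K" (3x3 intrinsics, pixels), "dist_coeffs" ([k1, k2, p1, p2, k3] as OpenCV has them; the pictures are not rectified), "extrinsics" (4x4, takes a point from camera to world coordinates). Camera axes: x right, y down, z forward; pixel columns grow to the right and rows downward; lengths in m; the calibration is good to about 2 mm. A picture is of the moment at which its call begins. get_calibration takes no time and is no camera call.
- r.hand_in(): hands the job in, once; it reports no verdict.
The state is a dict: "time_s": time; "joint_pos": joint angles; "dq": joint speeds; "tau": joint torques, N m; "tool_pos": TCP position; "ee_rot": TCP orientation; "contact_force": force on the tool from outside, world axes, zero at the start; "wrist_torque": the same for the moment, N m; "opening": finger opening in m.
Only numpy, scipy, OpenCV 4.12 (cv2) and the standard library are available. Lean on these libraries where they do the work, as an engineer would, in place of code of your own. Each camera call takes 0.05 s, during which the arm holds its last target. There are 200 camera calls.

TASK

Throw the three used vials into the waste bin with the discard scoop: gently press the bin's red spring flap open with the lip of the loaded scoop, tip the vials through, and keep the flap pressed open with the scoop until all three have dropped inside. Then draw the scoop out so that the flap springs shut and set it down flat on the white mat again. Touch the bin and its flap only with the scoop, not with the robot's hand or arm, do not lean hard on the bin or shove it along the bench, and leave the jars, flask and loose cap where they are.

Things in the scene. Friction and masses are not known exactly. Their poses are not given: they have to be found in the camera images.
- scoop: Flat-bottomed steel scoop, 0.24 kg, 200 mm long. Origin: under the middle of the pan, on its underside; +x to the open front, z up. Pan floor 120 x 100 mm, 2.5 thick (x -60 to +60), its front edge is the lip. Upright sides 36 mm high, 2.5 thick, end 10 mm behind the lip (x = +50); back wall (x = -60) 44 mm high. A straight black handle runs back level from the back wall.
- scoop_grip (a point): Middle of the scoop's black handle: 104 mm behind the scoop's origin and 38 mm above its underside. The handle is a bar 18 mm wide and 14 mm high, its grip 72 mm long (x from -140 to -68 in the scoop's frame); axes as the scoop's.
- scoop_lip (a point): Middle of the scoop's lip, underside of the floor (x = +60 mm in the scoop's frame); axes as the scoop's.
- bin: Waste bin, 210 deep (x) x 200 wide (y) x 239 mm tall, about 2 kg, standing loose: clear body 130 mm high, white lid on it. Origin: centre of its underside; front faces its own -x. The lid's front face starts at the body's top edge and leans back 25 degrees from vertical for 120 mm, up to a flat top. In that face an opening 110 mm wide and 78 mm tall (up the slope) is closed by a red spring flap.
- bin_sill (a point): Middle of the lower edge of the bin's opening IF the lid stood centred (99 mm in front of the bin's origin, 144 mm above the bench, on the outside of the sloping face; 5 mm thick inwards); axes as the bin's. The lid slides sideways (bin's y) in rails, stiffly (some 10 N), and is left up to 24 mm off centre either way; its place is not reported: find it by eye or by touch.
- flap (a joint): Angle of the red flap (106 mm wide, hinged along the top edge of the opening, 76 mm from hinge to free lower edge, 4 mm thick), in rad: 0 shut, flush with the sloping face; grows as it is pressed inwards, up to a stop at 1.3. A light spring shuts it: about 1.5 N at the lower edge to start it, some 2.5 N when well open.
- mat: White mat, 280 x 220 x 3 mm, fixed to the bench; origin: centre of its underside, x along its length.
- vial0: Empty used glass sample vial with a red cap, 25 mm diameter, 64 mm long, about 30 g, lying lengthwise (or nearly) in the scoop; it slides along the pan's floor when the pan is tipped beyond roughly 15 to 23 degrees. Origin: on its outside, at mid-length; x along its length, its axis lies 12.5 mm from the origin along its own z.
- vial1: Empty used glass sample vial with a red cap, 25 mm diameter, 64 mm long, about 30 g, lying lengthwise (or nearly) in the scoop; it slides along the pan's floor when the pan is tipped beyond roughly 15 to 23 degrees. Origin: on its outside, at mid-length; x along its length, its axis lies 12.5 mm from the origin along its own z.
- vial2: Empty used glass sample vial with a red cap, 25 mm diameter, 64 mm long, about 30 g, lying lengthwise (or nearly) in the scoop; it slides along the pan's floor when the pan is tipped beyond roughly 15 to 23 degrees. Origin: on its outside, at mid-length; x along its length, its axis lies 12.5 mm from the origin along its own z.
- jar_a: Bystander: glass jar, 68 mm diameter, 125 mm tall, red screw cap; origin: centre of its underside.
- jar_b: Bystander: glass jar, 68 mm diameter, 125 mm tall, red screw cap; origin: centre of its underside.
- jar_c: Bystander: small glass jar, 52 mm diameter, 85 mm tall, red screw cap; origin: centre of its underside.
- flask: Bystander: small conical glass flask, 72 mm diameter, 108 mm tall; origin: centre of its underside.
- jar_cap: Bystander: loose red jar cap lying flat, 46 mm diameter, 16 mm high; origin: centre of its underside.

How it is judged:
By the outcome, as a careful person would: the job done as asked, in the order asked, and still so for the second after the job is handed in, with the robot touching nothing.
It also fails if it takes over 72 s, if anything falls off the work surface, if the arm or the gripper's body presses on something with over 40 N, if the wrist force passes 120 N, or if a joint passes its speed limit or range.

## Working session

There is one attempt and no reset: what is moved stays moved. The work goes in short steps, Python scripts to look and compute and a tool call to move; the robot and the scene stay as the last step left them, time stands still between calls to the robot, and variables do not carry over. Pictures are saved under pics/ and viewed, about 8 in all and at most 12, crops included, and the job is handed in when it is done.

Besides the shell and the picture viewer there is one more tool, called after "Emit:" as name(argument=value, ...) on one line, values as JSON. step_arm: Moves the arm, as the interface text tells. Its arguments: {"type":"object","properties":{"increments":{"type":"array","items":{"type":"array","items":{"type":"number"}}},"hand":{"type":"number"},"newtons":{"type":"number"}},"required":["increments"]}

```bash
mkdir -p pics
cat > h.py <<'E'
import numpy as np,cv2
from bench import r
from scipy.spatial.transform import Rotation as R
def cal(n):
    c=r.get_calibration(n);return np.array(c["K"],float),np.array(c["dist_coeffs"],float),np.array(c["extrinsics"],float)
def snap(n,f):
    p,d=r.get_image(n);cv2.imwrite(f"pics/{f}.png",p[:,:,::-1]);np.savez(f"pics/{f}.npz",p=p,d=d);return p,d
def ray(n,uv):
    K,D,E=cal(n);x=cv2.undistortPoints(np.array(uv,float).reshape(-1,1,2),K,D)[:,0]
    return E[:3,3],np.c_[x,np.ones(len(x))]@E[:3,:3].T
def onz(n,uv,z):
    o,d=ray(n,uv);return o+d*((z-o[2])/d[:,2])[:,None]
def withd(n,uv,dep):
    o,d=ray(n,uv);return o+d*np.array([dep[int(round(v)),int(round(u))] for u,v in uv])[:,None]
def proj(n,P):
    K,D,E=cal(n);T=np.linalg.inv(E);return cv2.projectPoints(np.array(P,float).reshape(-1,1,3),cv2.Rodrigues(T[:3,:3])[0],T[:3,3],K,D)[0][:,0]
E
python3 - <<'E'
from h import *
snap("top","t0");snap("side","s0")
for n in("top","side"):
    K,D,E=cal(n);print(n,E.round(3).tolist(),K[0,0])
s=r.observe();print({k:np.round(v,3).tolist() for k,v in s.items()})
E
```

```text
top [[0.047, -0.977, 0.206, 0.307], [-0.999, -0.046, 0.007, 0.042], [0.002, -0.206, -0.979, 1.182], [0.0, 0.0, 0.0, 1.0]] 385.1138806244538
side [[0.999, -0.018, 0.039, 0.472], [-0.043, -0.556, 0.83, -0.821], [0.006, -0.831, -0.556, 0.724], [0.0, 0.0, 0.0, 1.0]] 395.55853011814514
{'time_s': 0.1, 'joint_pos': [-1.459, 0.359, 1.511, -0.0, 1.272, -0.115], 'dq': [-0.001, 0.0, -0.002, 0.0, 0.0, -0.0], 'tau': [-0.001, -51.636, -27.141, 0.068, 0.028, -0.0], 'tool_pos': [0.135, -0.584, 0.241], 'ee_rot': [-0.079, -0.703, -0.081, 0.703], 'contact_force': [-0.146, -0.455, -0.594], 'wrist_torque': [-0.042, -0.031, 0.007], 'opening': 0.088}
```

View pics/t0.png

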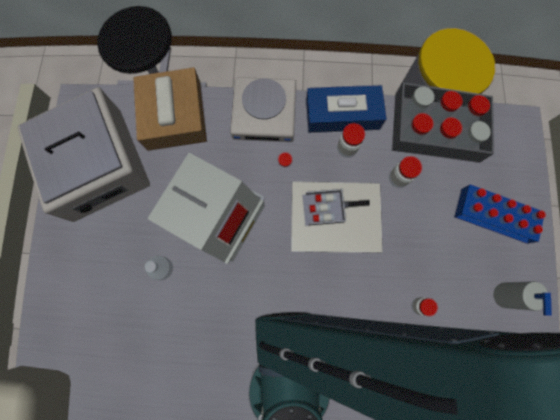

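View pics/s0.png

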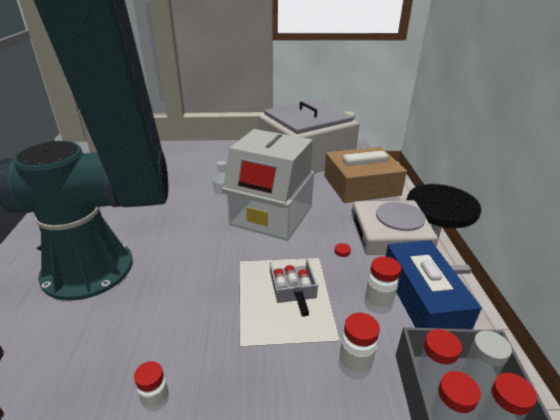

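Top view: the mat spans about (292–382, 182–250), with the scoop on it. The pan is near (323,208) and the handle end near (369,203). The flap is at (233,223) and faces lower right. Side view: the flap is at (257,177) and the scoop at (293,280). Only tool-x turns are available, so the tipping has to come from the scoop pivoting in the jaws over the sill.

```bash
cat > m.py <<'E'
from h import *
def load(f): z=np.load(f"pics/{f}.npz");return z["p"],z["d"]
def mask(p,lo,hi,box):
    m=cv2.inRange(cv2.cvtColor(p,cv2.COLOR_RGB2HSV),np.array(lo),np.array(hi))
    k=np.zeros_like(m);x0,y0,x1,y1=box;k[y0:y1,x0:x1]=255;return m&k
def pts(n,m,d):
    v,u=np.nonzero((m>0)&(d>0));return withd(n,list(zip(u,v)),d)
def big(m):
    c=max(cv2.findContours(m,0,cv2.CHAIN_APPROX_NONE)[0],key=cv2.contourArea);return c
E
python3 - <<'E'
from m import *
for n,f,box in(("side","s0",(235,155,282,198)),("top","t0",(210,195,255,250))):
    p,d=load(f);m=mask(p,(0,120,50),(12,255,255),box)|mask(p,(168,120,50),(180,255,255),box)
    P=pts(n,m,d);c=P.mean(0);S=np.linalg.svd(P-c)[2]
    print(n,"flap",len(P),c.round(4),"\n",S.round(3),np.ptp((P-c)@S.T,axis=0).round(4))
    q=cv2.boxPoints(cv2.minAreaRect(big(m)))
    # corners by ray-plane with fitted plane
    o,dd=ray(n,q);X=o+dd*(((c-o)@S[2])/(dd@S[2]))[:,None];print(q.round(1).tolist(),"\n",X.round(4))
# lid top
p,d=load("t0");v,u=np.mgrid[195-50:265,145:270].reshape(2,-1)
P=withd("top",list(zip(u,v)),d);s=(abs(P[:,2]-.239)<.006)
m=np.zeros(d.shape,np.uint8);m[v[s],u[s]]=255;c=big(m);q=cv2.boxPoints(cv2.minAreaRect(c));X=onz("top",q,.239);print("lidtop",X.round(4),np.linalg.norm(np.roll(X,1,0)-X,axis=1).round(4))
# mat
m=mask(p,(0,0,160),(180,60,255),(285,175,390,258));q=cv2.boxPoints(cv2.minAreaRect(big(m)));X=onz("top",q,.003);print("mat",X.round(4),np.linalg.norm(np.roll(X,1,0)-X,axis=1).round(4))
# handle (black) 
for n,f,box,z in(("top","t0",(344,195,378,213),.048),("side","s0",(288,288,315,318),.048)):
    p,d=load(f);m=mask(p,(0,0,0),(180,255,60),box);P=onz(n,np.argwhere(m>0)[:,::-1],z);c=P.mean(0);S=np.linalg.svd(P-c)[2];print(n,"handle",len(P),c.round(4),S[0].round(3),np.ptp((P-c)@S.T,axis=0).round(4),np.median(pts(n,m,d)[:,2]))
p,_=load("t0");a=cv2.resize(p[150:260,140:390],None,fx=3.2,fy=3.2,interpolation=2)
b,_=load("s0");b=cv2.resize(b[120:330,215:335],None,fx=1,fy=1) 
cv2.imwrite("pics/c0.png",a[:,:,::-1])
E
```

```text
side flap 737 [0.4635 0.1734 0.185 ] 
 [[ 0.896 -0.445 -0.   ]
 [ 0.194  0.389  0.901]
 [ 0.4    0.807 -0.435]] [0.1055 0.0718 0.0117]
[[237.6999969482422, 181.89999389648438], [242.10000610351562, 160.60000610351562], [275.79998779296875, 167.60000610351562], [271.3999938964844, 189.0]] 
 [[0.4076 0.1854 0.1557]
 [0.4222 0.2088 0.2126]
 [0.5172 0.1618 0.2129]
 [0.504  0.1387 0.1578]]
top flap 482 [0.4598 0.1745 0.1841] 
 [[-0.897  0.441 -0.044]
 [ 0.148  0.392  0.908]
 [-0.417 -0.808  0.417]] [0.1015 0.0667 0.0083]
[[217.60000610351562, 236.8000030517578], [237.0, 202.8000030517578], [247.89999389648438, 209.10000610351562], [228.60000610351562, 243.0]] 
 [[0.4197 0.2074 0.2076]
 [0.5093 0.1634 0.2122]
 [0.5042 0.139  0.1598]
 [0.4103 0.1854 0.1556]]
lidtop [[0.4543 0.3849 0.239 ]
 [0.6399 0.2979 0.239 ]
 [0.5573 0.1476 0.239 ]
 [0.3788 0.2373 0.239 ]] [0.1657 0.205  0.1715 0.1997]
mat [[ 0.6251  0.0198  0.003 ]
 [ 0.6389 -0.2609  0.003 ]
 [ 0.4223 -0.2599  0.003 ]
 [ 0.4105  0.011   0.003 ]] [0.2148 0.2811 0.2166 0.2711]
top handle 86 [ 0.5601 -0.1807  0.048 ] [ 0.121 -0.993 -0.   ] [0.065  0.0121 0.    ] 0.048193952161755815
side handle 191 [ 0.5613 -0.1855  0.048 ] [ 0.145 -0.989 -0.   ] [0.0793 0.0208 0.    ] 0.04868357180556204
```

View pics/c0.png

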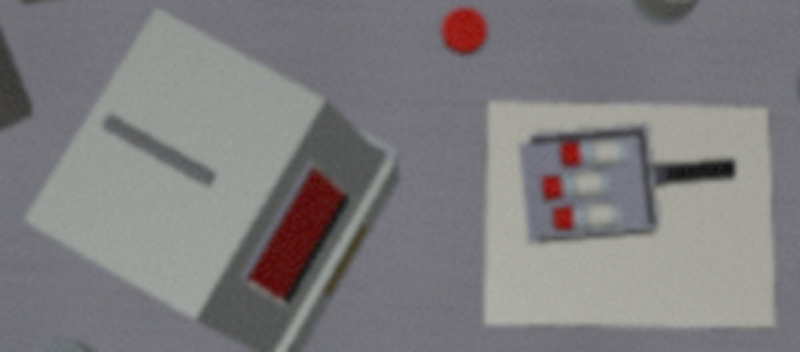

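The crop shows the scoop heading at about 98° and vials with red caps toward the lip. The two views agree on the flap: centre about (0.462, 0.174), inward heading about 63.5°. I'll now work out the move to the handle.

```bash
cat >> h.py <<'E'
def inc(t,heading=None):
    "increments to TCP t with scoop heading (deg, tool -> jaws across it)"
    s=r.observe();M=R.from_quat(np.roll(s["ee_rot"],-1)).as_matrix()
    y=np.degrees(np.arctan2(M[1,1],M[0,1]));tz=M.T@(np.array(t)-s["tool_pos"])
    a=None if heading is None else np.radians((y-(heading-90)+180)%360-180)
    print("t",round(s["time_s"],2),"pos",np.round(s["tool_pos"],4),"yaw",round(y,2),"F",np.round(s["contact_force"],2),"open",round(s["opening"],4),"xax",M[:,0].round(3)," inc",tz.round(4),"turn",a)
E
python3 -c "
from h import *
inc((.559,-.169,.141),97.8)"
```

```text
t 0.1 pos [ 0.1348 -0.5841  0.2409] yaw -77.01 F [-0.15 -0.46 -0.59] open 0.0876 xax [-0.     0.002 -1.   ]  inc [ 0.1005 -0.3089 -0.5066] turn -1.4801583305756632
```

Emit:
step_arm(increments=[[0,-0.02,-0.034,-0.1],[0,-0.042,-0.07,-0.2],[0,-0.065,-0.105,-0.32],[0,-0.088,-0.145,-0.44],[0,-0.112,-0.182,-0.56],[0,-0.135,-0.22,-0.68],[0,-0.158,-0.257,-0.8],[0,-0.18,-0.295,-0.92],[0,-0.205,-0.333,-1.04],[0,-0.227,-0.37,-1.16],[0,-0.25,-0.408,-1.26],[0,-0.27,-0.44,-1.34],[0.03,-0.29,-0.475,-1.42],[0.06,-0.305,-0.5,-1.48],[0.09,-0.309,-0.507,-1.48],[0.1,-0.309,-0.507,-1.48],[0.1,-0.309,-0.507,-1.48],[0.1,-0.309,-0.507,-1.48]], hand=-1)

```text
time_s: 1.9
tool_pos: [0.5594, -0.1703, 0.1425]
ee_rot: [0.533, 0.465, 0.532, -0.465]
contact_force: [1.2, 0.2, 0.1]
opening: 0.088
```

Run:
```python
from h import *
p,d=snap("side","s1")
a=cv2.resize(p[170:340,215:345],None,fx=4,fy=3.5,interpolation=2);cv2.imwrite("pics/c1.png",a[:,:,::-1])
inc((.559,-.169,.041),97.8)
```

```text
t 1.95 pos [ 0.5598 -0.1706  0.143 ] yaw 7.73 F [0.09 0.06 0.28] open 0.0879 xax [ 0.002 -0.001 -1.   ]  inc [ 0.102  -0.0007 -0.0018] turn -0.00124966051591619
```

View pics/c1.png

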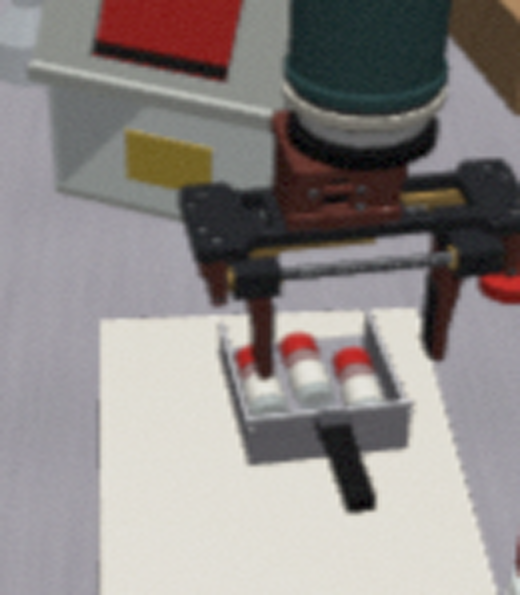

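The fingers straddle the handle line with the vials undisturbed. A dark strip sits under the red of the flap, which explains the flap centre measuring 6 mm high. Descending and gripping.

Emit:
step_arm(increments=[[0.03,-0.001,-0.002,0],[0.06,-0.001,-0.002,0],[0.085,-0.001,-0.002,0],[0.102,-0.001,-0.002,0],[0.102,-0.001,-0.002,0],[0.102,-0.001,-0.002,0]])

```text
time_s: 2.55
tool_pos: [0.5588, -0.1686, 0.041]
ee_rot: [0.533, 0.465, 0.532, -0.465]
contact_force: [0.0, 0.0, 0.3]
opening: 0.0878
```

Emit:
step_arm(increments=[[0,0,0,0],[0,0,0,0],[0,0,0,0],[0,0,0,0],[0,0,0,0],[0,0,0,0],[0,0,0,0],[0,0,0,0],[0,0,0,0],[0,0,0,0]], hand=1, newtons=60)

```text
time_s: 3.55
tool_pos: [0.5583, -0.1677, 0.0396]
ee_rot: [0.533, 0.465, 0.533, -0.465]
contact_force: [1.2, -0.3, -0.2]
opening: 0.0178
```

Emit:
step_arm(increments=[[-0.005,0,0,0],[-0.01,0,0,0],[-0.02,0,0,0],[-0.03,0,0,0],[-0.04,0,0,0],[-0.04,0,0,0]])

```text
time_s: 4.15
tool_pos: [0.5595, -0.1682, 0.0817]
ee_rot: [0.534, 0.465, 0.532, -0.464]
contact_force: [0.2, 0.0, -4.3]
opening: 0.0174
```

Run:
```python
from h import *
p,d=snap("side","s2");p2,d2=snap("top","t2")
a=cv2.resize(p[170:340,215:345],None,fx=3,fy=3,interpolation=2)
b=cv2.resize(p2[160:260,285:390],None,fx=3.8,fy=3.8,interpolation=2)
h=max(len(a),len(b));f=lambda x:cv2.copyMakeBorder(x,0,h-len(x),0,0,0)
cv2.imwrite("pics/c2.png",np.hstack([f(a),f(b)])[:,:,::-1])
inc((.559,-.169,.041),97.8);print(r.observe()["wrist_torque"])
```

```text
t 4.25 pos [ 0.5585 -0.1678  0.0803] yaw 7.8 F [ 0.07  0.34 -2.75] open 0.0177 xax [ 0.001 -0.    -1.   ]  inc [0.0393 0.0003 0.0013] turn -7.939984264804264e-05
[-0.22877654 -0.09114603 -0.01917798]
```

View pics/c2.png

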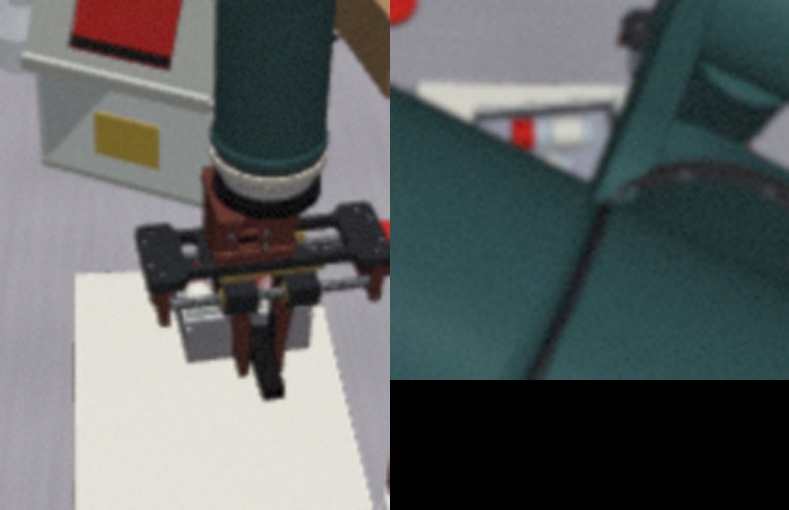

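The scoop is lifted and the vials are still in it. The wrist moment of 0.25 Nm fits the full weight carried. Next I'll check the pitch and where along the handle I'm holding it.

```bash
cat >> m.py <<'E'
def body(f,n,lo,hi,box,zoff=0):
    "points in tool frame: a=ahead along heading, l=left, z rel TCP"
    s=r.observe();M=R.from_quat(np.roll(s["ee_rot"],-1)).as_matrix();y=M[:2,1]/np.linalg.norm(M[:2,1]);hd=np.array([-y[1],y[0]])
    p,d=load(f);m=mask(p,lo,hi,box);P=pts(n,m,d)-s["tool_pos"];return np.c_[P[:,:2]@hd,-P[:,:2]@y,P[:,2]]
E
python3 - <<'E'
from m import *
B=body("s2","side",(0,0,0),(180,255,60),(296,283,314,306))
B=B[(abs(B[:,1])<.012)&(B[:,0]<-.01)];t=B[B[:,2]>np.median(B[:,2])-.004]
print(len(B),B.min(0).round(4),B.max(0).round(4),np.polyfit(t[:,0],t[:,2],1).round(4), B[:,1].mean())
# all points in the pan's neighbourhood, both views
for n,f in(("side","s2"),("top","t2")):
    B=body(f,n,(0,0,0),(180,255,255),(215,160,390,330))
    B=B[(B[:,0]<.17)&(B[:,0]>.015)&(abs(B[:,1])<.07)&(B[:,2]<.03)&(B[:,2]>-.06)]
    print(n,len(B),B.min(0).round(3),B.max(0).round(3))
    for a in np.arange(.02,.17,.01):
        k=B[abs(B[:,0]-a)<.005]
        if len(k)>3:print(round(a,3),len(k),np.percentile(k[:,2],[5,50,95]).round(4),k[:,1].min().round(3),k[:,1].max().round(3))
E
```

```text
142 [-0.0536 -0.0118 -0.0098] [-0.01    0.012   0.0224] [0.0415 0.0126] 0.000203108957310669
side 512 [ 0.015 -0.052 -0.036] [0.119 0.049 0.014]
0.02 18 [-0.0172  0.0105  0.0129] -0.049 -0.002
0.03 337 [-0.0318 -0.0104  0.0113] -0.052 0.049
0.04 12 [-0.0303 -0.0142  0.0035] 0.045 0.048
0.05 13 [-0.031  -0.0138  0.0033] 0.046 0.049
0.06 32 [-0.0157 -0.012  -0.0072] -0.024 0.046
0.07 17 [-0.0311 -0.017   0.0029] -0.022 0.048
0.08 38 [-0.0326 -0.0092 -0.0063] -0.031 0.048
0.09 33 [-0.0181 -0.0106 -0.0061] -0.032 0.048
0.1 7 [-0.025  -0.0136 -0.0091] 0.016 0.048
top 477 [ 0.029 -0.051 -0.04 ] [0.139 0.006 0.013]
0.03 31 [-0.0366 -0.0141  0.0093] -0.05 -0.026
0.04 44 [-0.0368 -0.0318  0.0011] -0.049 -0.012
0.05 55 [-0.0356 -0.0302  0.0013] -0.05 0.006
0.06 65 [-0.0363 -0.0161 -0.0005] -0.051 0.003
0.07 57 [-0.0332 -0.0127 -0.004 ] -0.049 0.0
0.08 56 [-0.0356 -0.0121  0.0003] -0.051 -0.003
0.09 45 [-0.0357 -0.0124  0.003 ] -0.051 -0.008
0.1 41 [-0.0306 -0.0114  0.0004] -0.049 -0.02
0.11 34 [-0.0351 -0.0172  0.0018] -0.05 -0.025
0.12 27 [-0.0362 -0.0265  0.0033] -0.05 -0.036
0.13 16 [-0.0356 -0.0206  0.0046] -0.048 -0.04
0.14 6 [-0.0261 -0.0089  0.0007] -0.049 -0.047
```

The scoop is level and centred. The TCP sits at scoop x ≈ −85 mm, so the lip is 145 mm ahead and its underside 38 mm below.

```bash
cat >> h.py <<'E'
H=63.5
def en(e,n,z):
    c,s=np.cos(np.radians(H)),np.sin(np.radians(H));return (e*s+n*c,-e*c+n*s,z)
def where():
    s=r.observe();x,y,z=s["tool_pos"];c,q=np.cos(np.radians(H)),np.sin(np.radians(H));F=s["contact_force"];print("e %.4f n %.4f z %.4f"%(x*q-y*c,x*c+y*q,z),"Fe %.2f Fn %.2f Fz %.2f"%(F[0]*q-F[1]*c,F[0]*c+F[1]*q,F[2]),"tq",np.round(s["wrist_torque"],3))
E
python3 -c "
from h import *
inc(en(.3365,.1775,.187),H);where()"
```

```text
t 4.25 pos [ 0.5585 -0.1678  0.0803] yaw 7.8 F [ 0.07  0.34 -2.75] open 0.0177 xax [ 0.001 -0.    -1.   ]  inc [-0.107  -0.1525 -0.199 ] turn 0.5985685335914072
e 0.5747 n 0.0990 z 0.0803 Fe -0.09 Fn 0.34 Fz -2.75 tq [-0.229 -0.091 -0.019]
```

Emit:
step_arm(increments=[[-0.005,0,0,0],[-0.015,0,0,0],[-0.03,0,0,0],[-0.045,-0.003,-0.004,0.01],[-0.06,-0.01,-0.012,0.03],[-0.075,-0.019,-0.024,0.07],[-0.09,-0.03,-0.039,0.12],[-0.1,-0.042,-0.055,0.17],[-0.107,-0.055,-0.072,0.22],[-0.107,-0.068,-0.089,0.27],[-0.107,-0.081,-0.106,0.32],[-0.107,-0.094,-0.123,0.37],[-0.107,-0.107,-0.14,0.42],[-0.107,-0.12,-0.156,0.47],[-0.107,-0.131,-0.171,0.52],[-0.107,-0.14,-0.183,0.56],[-0.107,-0.147,-0.192,0.585],[-0.107,-0.151,-0.197,0.595],[-0.107,-0.1525,-0.199,0.5985],[-0.107,-0.1525,-0.199,0.5985]])

```text
time_s: 6.25
tool_pos: [0.3801, 0.0089, 0.187]
ee_rot: [0.372, 0.601, 0.372, -0.601]
contact_force: [0.4, 0.1, -3.5]
opening: 0.0173
```

Run:
```python
from m import *
p,d=snap("side","s3");p2,d2=snap("top","t3")
a=cv2.resize(p[130:260,190:320],None,fx=4,fy=4,interpolation=2)
b=cv2.resize(p2[170:260,190:290],None,fx=2.8,fy=2.8,interpolation=2)
h=max(len(a),len(b));f=lambda x:cv2.copyMakeBorder(x,0,h-len(x),0,0,0)
cv2.imwrite("pics/c3.png",np.hstack([f(a),f(b)])[:,:,::-1])
inc(en(.3365,.1775,.187),H);where()
for n,f in(("side","s3"),("top","t3")):
    B=body(f,n,(0,0,0),(180,255,255),(190,130,330,280))
    B=B[(B[:,0]<.17)&(B[:,0]>.015)&(abs(B[:,1])<.07)&(B[:,2]<.03)&(B[:,2]>-.06)]
    print(n,len(B))
    for a in np.arange(.03,.17,.01):
        k=B[abs(B[:,0]-a)<.005]
        if len(k)>3:print(round(a,3),len(k),np.percentile(k[:,2],[5,50,95]).round(4),k[:,1].min().round(3),k[:,1].max().round(3))
```

```text
t 6.35 pos [0.3807 0.0085 0.1869] yaw -26.49 F [ 0.16 -0.48 -3.82] open 0.0176 xax [ 0.001 -0.    -1.   ]  inc [-0.0001 -0.0004 -0.    ] turn 0.00019047737367643773
e 0.3369 n 0.1775 z 0.1869 Fe 0.36 Fn -0.36 Fz -3.82 tq [-0.22   0.025 -0.012]
side 834
0.03 272 [-0.0328 -0.0116  0.01  ] -0.051 0.051
0.04 25 [-0.0331 -0.0167  0.0019] -0.051 -0.048
0.05 25 [-0.0326 -0.0131  0.0037] -0.052 -0.047
0.06 32 [-0.0327 -0.0109  0.0007] -0.051 -0.024
0.07 65 [-0.0324 -0.0116 -0.0042] -0.051 0.049
0.08 65 [-0.0267 -0.0104 -0.    ] -0.051 0.049
0.09 53 [-0.03   -0.0118  0.0013] -0.052 0.028
0.1 47 [-0.0311 -0.0128  0.0016] -0.052 0.027
0.11 25 [-0.0305 -0.012   0.0008] -0.051 0.023
0.12 26 [-0.0336 -0.0153  0.0019] -0.052 0.026
0.13 22 [-0.032  -0.0147  0.0016] -0.052 -0.049
0.14 8 [-0.0366 -0.0334 -0.0068] -0.05 -0.017
0.15 38 [-0.0595 -0.0541 -0.0331] -0.069 -0.003
0.16 45 [-0.0533 -0.0486 -0.0368] -0.07 -0.001
0.17 85 [-0.0456 -0.0356 -0.0278] -0.068 0.053
top 1128
0.03 5 [-0.0341  0.0008  0.0082] 0.035 0.049
0.04 21 [-0.0369 -0.0338  0.0032] 0.034 0.051
0.05 4 [-0.0348 -0.0347 -0.0332] 0.024 0.039
0.09 35 [-0.0181 -0.0108  0.0008] 0.018 0.05
0.1 75 [-0.0345 -0.0119  0.0003] -0.011 0.05
0.11 115 [-0.0358 -0.0134  0.0003] -0.049 0.05
0.12 140 [-0.0364 -0.0163  0.001 ] -0.049 0.049
0.13 124 [-0.0375 -0.0336  0.0009] -0.05 0.05
0.14 133 [-0.0383 -0.0346 -0.0305] -0.049 0.049
0.15 123 [-0.056  -0.0516 -0.0327] -0.069 0.069
0.16 215 [-0.0554 -0.0506 -0.0425] -0.07 0.07
0.17 135 [-0.0434 -0.0352 -0.0278] -0.07 0.069
```

View pics/c3.png

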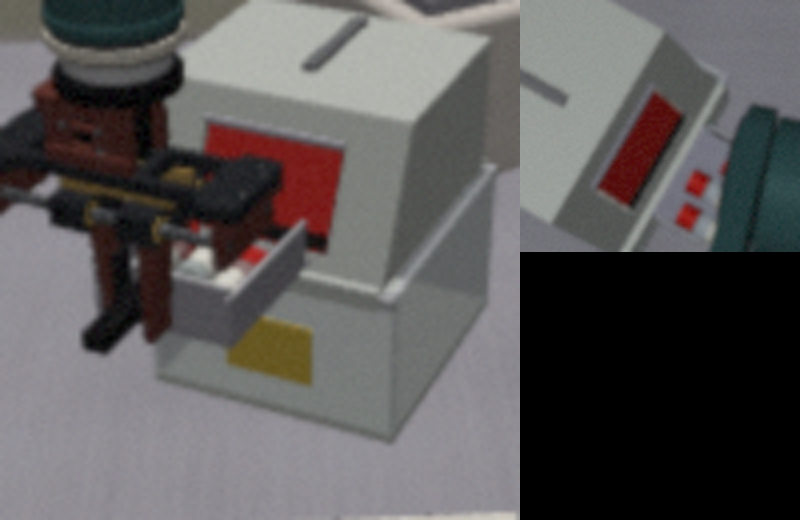

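Side view: the scoop is level just in front of the bin, with the lip below the flap's lower edge in the picture. Top view: the red caps are at the lip and the pan faces the flap. Before inserting, I'll compare the flap with the pan sideways and in heading, in these same frames.

Run:
```python
from m import *
for n,f,box in(("side","s3",(235,155,285,200)),("top","t3",(210,195,252,250)),("side","s2",(235,155,282,198)),("top","t0",(210,195,255,250))):
    B=np.vstack([body(f,n,(0,120,40),(12,255,255),box),body(f,n,(168,120,40),(180,255,255),box)]);B=B[(B[:,0]>.155)&(B[:,0]<.22)&(B[:,2]>-.04)]
    A=np.c_[B[:,1],B[:,2],np.ones(len(B))];c=np.linalg.lstsq(A,B[:,0],rcond=None)[0]
    print(n,f,len(B),"l",np.percentile(B[:,1],[1,99]).round(4),"mid",np.percentile(B[:,1],[1,99]).mean().round(4),"z",np.percentile(B[:,2],[1,99]).round(4),"plane a=",c.round(4),"yaw err deg",np.degrees(np.arctan(c[0])).round(2),"a at sill",(c[2]+c[1]*(.144-.187)).round(4))
```

```text
side s3 427 l [-0.0513  0.0505] mid -0.0004 z [-0.0338  0.026 ] plane a= [-0.003   0.4691  0.1856] yaw err deg -0.17 a at sill 0.1654
top t3 491 l [-0.0461  0.0518] mid 0.0028 z [-0.0301  0.0229] plane a= [0.0162 0.4594 0.1852] yaw err deg 0.93 a at sill 0.1654
side s2 737 l [-0.0506  0.0519] mid 0.0007 z [-0.0292  0.0255] plane a= [-0.005   0.4754  0.1856] yaw err deg -0.29 a at sill 0.1652
top t0 496 l [-0.046   0.0519] mid 0.003 z [-0.0298  0.0228] plane a= [0.0145 0.4582 0.185 ] yaw err deg 0.83 a at sill 0.1653
```

Emit:
step_arm(increments=[[0,-0.001,-0.006,0],[0,-0.001,-0.012,0],[0,-0.001,-0.018,0],[0,-0.001,-0.022,0],[0,-0.001,-0.026,0],[0,-0.001,-0.03,0],[0,-0.001,-0.034,0],[0,-0.001,-0.038,0],[0,-0.001,-0.038,0]])

```text
time_s: 7.25
tool_pos: [0.3963, 0.0436, 0.1866]
ee_rot: [-0.372, -0.601, -0.372, 0.601]
contact_force: [-0.6, -2.1, -3.0]
opening: 0.0174
```

```bash
python3 -c "
from h import *
inc(en(.336,.2525,.187),H);where()"
```

```text
t 7.25 pos [0.3963 0.0436 0.1866] yaw -26.47 F [-0.61 -2.07 -3.01] open 0.0174 xax [-0.  0. -1.]  inc [-0.0004  0.0008 -0.0367] turn 0.0005408536812649548
e 0.3352 n 0.2158 z 0.1866 Fe 0.38 Fn -2.12 Fz -3.01 tq [-0.581  0.204  0.143]
```

The flap is opening against about 2 N. Continuing inward.

Emit:
step_arm(increments=[[0,0,-0.005,0],[0,0,-0.01,0],[0,0,-0.015,0],[0,0,-0.02,0],[0,0,-0.025,0],[0,0,-0.03,0],[0,0,-0.034,0],[0,0,-0.036,0],[0,0,-0.036,0]])

```text
time_s: 8.15
tool_pos: [0.4118, 0.0754, 0.1864]
ee_rot: [-0.372, -0.601, -0.372, 0.602]
contact_force: [-3.1, -4.6, -4.7]
opening: 0.0177
```

Run:
```python
from m import *
p,d=snap("side","s4")
cv2.imwrite("pics/c4.png",cv2.resize(p[130:260,190:320],None,fx=4,fy=4,interpolation=2)[:,:,::-1])
inc(en(.336,.2525,.187),H);where()
B=body("s4","side",(0,0,0),(180,255,255),(190,130,330,280))
B=B[(B[:,0]<.12)&(B[:,0]>.035)&(B[:,1]<-.045)&(B[:,1]>-.056)&(B[:,2]<.03)&(B[:,2]>-.06)]
for a in np.arange(.04,.12,.01):
    k=B[abs(B[:,0]-a)<.005]
    if len(k)>3:print(round(a,3),len(k),np.percentile(k[:,2],[2,98]).round(4))
```

```text
t 8.2 pos [0.4117 0.0753 0.1864] yaw -26.46 F [-2.23 -5.22 -5.07] open 0.0176 xax [-0.001 -0.001 -1.   ]  inc [-0.0006  0.0012 -0.0014] turn 0.0006422831653385672
e 0.3348 n 0.2511 z 0.1864 Fe 0.34 Fn -5.66 Fz -5.07 tq [-1.18   0.468  0.103]
0.04 18 [-0.0319  0.0041]
0.05 21 [-0.0336  0.0029]
0.06 21 [-0.0349  0.0022]
0.07 22 [-0.0483  0.0023]
0.08 39 [-0.0589  0.0021]
0.09 30 [-0.0516  0.0022]
0.1 24 [-0.0351  0.0019]
0.11 18 [-0.036  0.002]
```

View pics/c4.png

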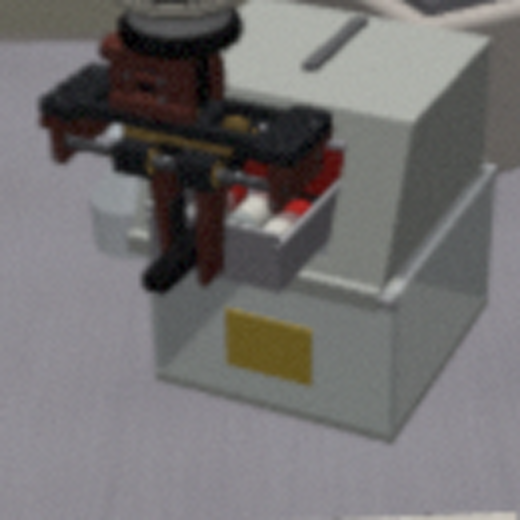

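The flap is open and the lip is about 55 mm inside. The scoop is still level and the push of about 5–6 N is as expected. Now I'll lighten the grip so the pan comes to rest on the sill, then raise the hand along an arc about the sill.

Emit:
step_arm(increments=[[0,0,0,0],[0,0,0,0],[0,0,0,0],[-0.002,0,-0.001,0],[-0.004,0,-0.002,0],[-0.006,0,-0.004,0],[-0.008,0,-0.006,0],[-0.01,0,-0.008,0],[-0.01,0,-0.008,0]], newtons=10)

```text
time_s: 9.1
tool_pos: [0.4163, 0.083, 0.1972]
ee_rot: [0.372, 0.602, 0.372, -0.601]
contact_force: [-2.8, -3.4, 2.4]
opening: 0.0181
```

```bash
cat > st.py <<'E'
from m import *
import sys
f=sys.argv[1]
p,d=snap("side",f);inc(en(.336,.2525,.187),H);where()
B=body(f,"side",(0,0,0),(180,255,255),(180,100,330,290))
# right side wall outer face: top/bottom edge slope, and lateral bands
W=B[(B[:,0]<.14)&(B[:,0]>.02)&(B[:,1]<-.044)&(B[:,1]>-.058)&(B[:,2]<.06)&(B[:,2]>-.1)]
for a in np.arange(.03,.12,.01):
    k=W[abs(W[:,0]-a)<.005]
    if len(k)>3:print(round(a,3),len(k),np.percentile(k[:,2],[2,98]).round(4))
T=B[(B[:,0]<-.01)&(B[:,0]>-.07)&(abs(B[:,1])<.011)&(B[:,2]<.05)]
if len(T)>5:print("handle",len(T),np.polyfit(T[:,0],T[:,2],1).round(3),"tail",T[:,0].min().round(4))
E
python3 st.py s5
```

```text
t 9.15 pos [0.4163 0.0829 0.1971] yaw -26.49 F [-2.74 -2.96  1.58] open 0.0181 xax [ 0.001  0.    -1.   ]  inc [0.0101 0.0004 0.0074] turn 0.0001246439603989383
e 0.3356 n 0.2599 z 0.1971 Fe -1.13 Fn -3.88 Fz 1.58 tq [-0.549  0.357  0.095]
0.03 28 [-0.0388  0.0052]
0.04 26 [-0.0426 -0.006 ]
0.05 18 [-0.0435 -0.0071]
0.06 21 [-0.0433 -0.0083]
0.07 42 [-0.0824 -0.0146]
0.08 63 [-0.0974 -0.0142]
0.09 30 [-0.0544 -0.0138]
0.1 24 [-0.046  -0.0058]
0.11 22 [-0.0265  0.0248]
handle 208 [ 1.082 -0.054] tail -0.0696
```

The pan now pitches about its grip: it measures about 11°, and the TCP arc matches that angle. Continuing to 35°, slowly.

Emit:
step_arm(increments=[[-0.004,0,-0.002,0],[-0.007,0,-0.0045,0],[-0.0105,0,-0.007,0],[-0.0137,0,-0.01,0],[-0.017,0,-0.013,0],[-0.02,0,-0.016,0],[-0.0225,0,-0.0195,0],[-0.0253,0,-0.023,0],[-0.028,0,-0.0265,0],[-0.03,0,-0.03,0],[-0.03,0,-0.03,0],[-0.03,0,-0.03,0]])

```text
time_s: 10.35
tool_pos: [0.4296, 0.1098, 0.2269]
ee_rot: [0.372, 0.602, 0.372, -0.601]
contact_force: [-0.8, -0.5, 0.1]
opening: 0.0179
```

```bash
python3 st.py s6; python3 -c "
import cv2;a=cv2.imread('pics/s6.png');cv2.imwrite('pics/c6.png',cv2.resize(a[120:260,190:320],None,fx=4,fy=4,interpolation=2))"
```

```text
t 10.4 pos [0.4295 0.1098 0.2268] yaw -26.5 F [-0.3   0.9   0.34] open 0.0178 xax [ 0.001  0.001 -1.   ]  inc [0.0398 0.0006 0.0374] turn -2.3758072945985788e-05
e 0.3354 n 0.2899 z 0.2268 Fe -0.67 Fn 0.67 Fz 0.34 tq [-0.042  0.08   0.009]
0.03 36 [-0.0621 -0.0052]
0.04 36 [-0.0975 -0.0234]
0.05 43 [-0.093  -0.0342]
0.06 34 [-0.0842 -0.04  ]
0.07 22 [-0.0828 -0.0391]
0.08 21 [-0.0655 -0.0051]
0.09 41 [-0.0345  0.0082]
0.1 23 [-0.0375  0.015 ]
0.11 6 [0.0126 0.0141]
handle 175 [ 2.943 -0.013] tail -0.0698
```

View pics/c6.png

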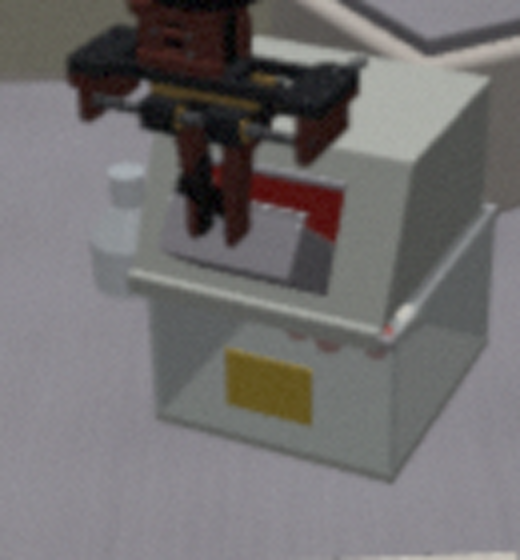

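The scoop is steep in the opening with the flap held up. Red caps show through the clear body just under its rim (about (300–380, 335) in the crop), so the vials are on their way out. I'll steepen a little, wait and look again.

Emit:
step_arm(increments=[[-0.002,0,-0.0035,0],[-0.004,0,-0.007,0],[-0.004,0,-0.007,0],[-0.004,0,-0.007,0],[-0.004,0,-0.007,0],[-0.004,0,-0.007,0],[-0.004,0,-0.007,0],[-0.004,0,-0.007,0],[-0.004,0,-0.007,0],[-0.004,0,-0.007,0]])

```text
time_s: 11.4
tool_pos: [0.4324, 0.1158, 0.2307]
ee_rot: [0.372, 0.601, 0.372, -0.601]
contact_force: [1.0, 1.2, -0.5]
opening: 0.018
```

```bash
python3 st.py s7; python3 -c "
import cv2,numpy as np;from m import *
snap('top','t7');b=cv2.imread('pics/t7.png')
a=cv2.imread('pics/s7.png');a=cv2.resize(a[120:260,190:320],None,fx=4,fy=4,interpolation=2);b=cv2.resize(b[170:260,190:280],None,fx=3,fy=3)
b=cv2.copyMakeBorder(b,0,len(a)-len(b),0,0,0);cv2.imwrite('pics/c7.png',np.hstack([a,b]))"
```

```text
t 11.45 pos [0.4324 0.1158 0.2307] yaw -26.51 F [ 1.01  2.13 -1.8 ] open 0.0179 xax [ 0.  0. -1.]  inc [0.0437 0.0007 0.0441] turn -8.923572381725141e-05
e 0.3353 n 0.2966 z 0.2307 Fe -0.04 Fn 2.36 Fz -1.80 tq [ 0.206 -0.233  0.003]
0.03 38 [-0.0982 -0.0062]
0.04 46 [-0.0975 -0.0292]
0.05 39 [-0.0924 -0.0369]
0.06 31 [-0.089  -0.0431]
0.07 12 [-0.0704 -0.0241]
0.08 40 [-0.0402  0.001 ]
0.09 32 [-0.0506  0.0099]
0.1 9 [0.0083 0.0108]
0.11 7 [0.0086 0.0101]
handle 176 [3.698 0.011] tail -0.0695
```

View pics/c7.png

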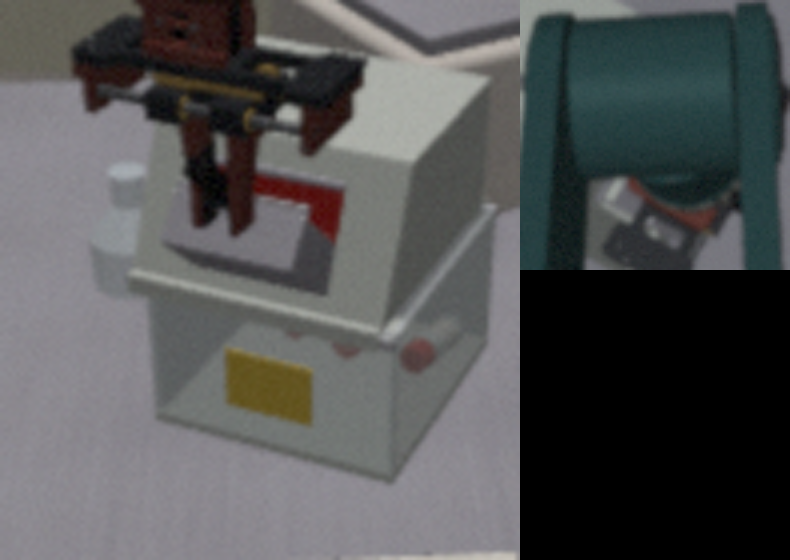

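Three red caps show through the body at crop (295,332), (345,350) and (418,355). I'll check by ray whether they fit lying on the bin floor or still hanging at the lip.

Run:
```python
from m import *
for f,Q in(("s6",((300,335),(328,345),(378,350))),("s7",((295,332),(345,350),(418,355),(455,330)))):
  for u,v in Q:
    o=[]
    for z in(.015,.06,.11):
        X=onz("side",[(190+u/4,120+v/4)],z)[0];c,s=np.cos(np.radians(H)),np.sin(np.radians(H))
        o.append((z,"e-c %.3f n-sill %.3f"%(X[0]*s-X[1]*c-.3355,X[0]*c+X[1]*s-.3425)))
    print(f,(u,v),o)
```

```text
s6 (300, 335) [(0.015, 'e-c -0.026 n-sill 0.130'), (0.06, 'e-c 0.004 n-sill 0.067'), (0.11, 'e-c 0.038 n-sill -0.003')]
s6 (328, 345) [(0.015, 'e-c 0.001 n-sill 0.126'), (0.06, 'e-c 0.030 n-sill 0.063'), (0.11, 'e-c 0.062 n-sill -0.007')]
s6 (378, 350) [(0.015, 'e-c 0.042 n-sill 0.136'), (0.06, 'e-c 0.068 n-sill 0.073'), (0.11, 'e-c 0.097 n-sill 0.002')]
s7 (295, 332) [(0.015, 'e-c -0.032 n-sill 0.133'), (0.06, 'e-c -0.001 n-sill 0.069'), (0.11, 'e-c 0.033 n-sill -0.001')]
s7 (345, 350) [(0.015, 'e-c 0.017 n-sill 0.125'), (0.06, 'e-c 0.045 n-sill 0.062'), (0.11, 'e-c 0.075 n-sill -0.008')]
s7 (418, 355) [(0.015, 'e-c 0.074 n-sill 0.143'), (0.06, 'e-c 0.098 n-sill 0.079'), (0.11, 'e-c 0.125 n-sill 0.008')]
s7 (455, 330) [(0.015, 'e-c 0.088 n-sill 0.191'), (0.06, 'e-c 0.111 n-sill 0.124'), (0.11, 'e-c 0.137 n-sill 0.049')]
```

All three fit lying on the bin floor, about 125–145 mm behind the sill and within its walls. None fits at the lip: those points would be outside the pan. Now I'll reverse the arc to level the scoop on the sill, still with a light grip and the flap still held open.

Emit:
step_arm(increments=[[0.0035,0,0.007,0],[0.008,0,0.014,0],[0.014,0,0.0205,0],[0.02,0,0.0265,0],[0.0265,0,0.032,0],[0.034,0,0.037,0],[0.041,0,0.0415,0],[0.045,0,0.043,0],[0.049,0,0.045,0],[0.0535,0,0.047,0],[0.0535,0,0.047,0]])

```text
time_s: 12.6
tool_pos: [0.4107, 0.0734, 0.1764]
ee_rot: [-0.372, -0.601, -0.372, 0.602]
contact_force: [-0.6, -4.2, -0.7]
opening: 0.0178
```

```bash
python3 st.py s8
```

```text
t 12.65 pos [0.4108 0.0735 0.1766] yaw -26.5 F [-0.35 -4.2  -1.77] open 0.0177 xax [-0.001 -0.    -1.   ]  inc [-0.0104  0.0012 -0.0034] turn -4.0503473818273565e-05
e 0.3348 n 0.2491 z 0.1766 Fe 1.57 Fn -3.92 Fz -1.77 tq [-0.768  0.112 -0.058]
0.03 39 [-0.0261  0.0185]
0.04 23 [-0.0258  0.0095]
0.05 21 [-0.0277  0.0089]
0.06 18 [-0.0257  0.0073]
0.07 24 [-0.028   0.0071]
0.08 48 [-0.0959  0.0075]
0.09 80 [-0.0978  0.0049]
0.1 25 [-0.0327  0.0055]
0.11 27 [-0.0281  0.0128]
handle 209 [ 1.302 -0.035] tail -0.0697
```

The scoop is nearly level (about 3° nose-down) and the handle has slipped up about 8 mm in the pads. I'll tighten the grip, lift until the lip clears the sill, and draw it out.

Emit:
step_arm(increments=[[0,0,0,0],[0,0,0,0],[0,0,0,0],[-0.003,0,0,0],[-0.006,0,0,0],[-0.009,0,0,0],[-0.009,0,0,0]], newtons=60)

```text
time_s: 13.35
tool_pos: [0.4112, 0.0738, 0.1865]
ee_rot: [0.372, 0.601, 0.372, -0.601]
contact_force: [-1.7, -3.8, -3.9]
opening: 0.0177
```

```bash
python3 st.py s9
```

```text
t 13.4 pos [0.4112 0.0738 0.1864] yaw -26.49 F [-1.5  -3.52 -4.49] open 0.0178 xax [-0.  0. -1.]  inc [-0.0006  0.0009 -0.003 ] turn 0.00018819753927121148
e 0.3351 n 0.2495 z 0.1864 Fe 0.23 Fn -3.82 Fz -4.49 tq [-0.953  0.355  0.007]
0.03 46 [-0.0282  0.0157]
0.04 21 [-0.0304  0.0081]
0.05 22 [-0.0301  0.0052]
0.06 18 [-0.033   0.0034]
0.07 23 [-0.0347  0.0022]
0.08 47 [-0.0844  0.0008]
0.09 75 [-0.0992 -0.0006]
0.1 26 [-0.041  -0.0011]
0.11 27 [-0.0385  0.0014]
handle 212 [ 1.392 -0.036] tail -0.0696
```

Emit:
step_arm(increments=[[-0.004,0,0,0],[-0.008,0,0,0],[-0.012,0,0,0],[-0.012,0,0,0]])

```text
time_s: 13.8
tool_pos: [0.4114, 0.0738, 0.1988]
ee_rot: [0.372, 0.601, 0.372, -0.601]
contact_force: [-2.4, -2.7, -4.3]
opening: 0.0171
```

```bash
python3 st.py s10
```

```text
t 13.85 pos [0.4114 0.0738 0.1985] yaw -26.5 F [-2.09 -3.08 -3.1 ] open 0.0177 xax [ 0.  0. -1.]  inc [ 0.0115  0.0007 -0.0029] turn 5.1720274271706264e-05
e 0.3353 n 0.2496 z 0.1985 Fe -0.49 Fn -3.69 Fz -3.10 tq [-0.894  0.468  0.083]
0.03 40 [-0.0309  0.013 ]
0.04 20 [-0.0356  0.0025]
0.05 25 [-0.0377  0.0014]
0.06 16 [-0.0391 -0.0014]
0.07 25 [-0.042 -0.005]
0.08 43 [-0.0796 -0.0079]
0.09 62 [-0.0993 -0.0084]
0.1 29 [-0.0515 -0.0131]
0.11 21 [-0.0424 -0.0092]
handle 202 [ 1.219 -0.05 ] tail -0.0695
```

The scoop is pitched about 14° down now, so I'll slide it out along its own floor direction, back and up.

Emit:
step_arm(increments=[[-0.003,0,0.007,0],[-0.006,0,0.015,0],[-0.009,0,0.023,0],[-0.012,0,0.031,0],[-0.015,0,0.039,0],[-0.018,0,0.047,0],[-0.021,0,0.055,0],[-0.024,0,0.063,0],[-0.027,0,0.069,0],[-0.027,0,0.069,0]])

```text
time_s: 14.85
tool_pos: [0.3805, 0.0113, 0.2256]
ee_rot: [0.372, 0.602, 0.372, -0.601]
contact_force: [-0.3, 0.5, -2.2]
opening: 0.0179
```

```bash
python3 st.py s11; python3 -c "
import cv2
a=cv2.imread('pics/s11.png');cv2.imwrite('pics/c11.png',cv2.resize(a[110:260,170:320],None,fx=4,fy=4,interpolation=2))"
```

```text
t 14.9 pos [0.3807 0.0117 0.2254] yaw -26.55 F [ 0.89  0.47 -3.14] open 0.0177 xax [ 0.001  0.    -1.   ]  inc [ 0.0385  0.0005 -0.0722] turn -0.0009100908568092288
e 0.3354 n 0.1803 z 0.2254 Fe 0.59 Fn 0.82 Fz -3.14 tq [-0.109  0.075  0.081]
0.03 47 [-0.0331  0.0125]
0.04 27 [-0.0341  0.0017]
0.05 22 [-0.0388  0.    ]
0.06 28 [-0.0383 -0.0008]
0.07 23 [-0.0416 -0.003 ]
0.08 23 [-0.0405 -0.0061]
0.09 27 [-0.0451 -0.0083]
0.1 21 [-0.0472 -0.0103]
0.11 22 [-0.0497 -0.0121]
handle 245 [ 1.765 -0.041] tail -0.0693
```

View pics/c11.png

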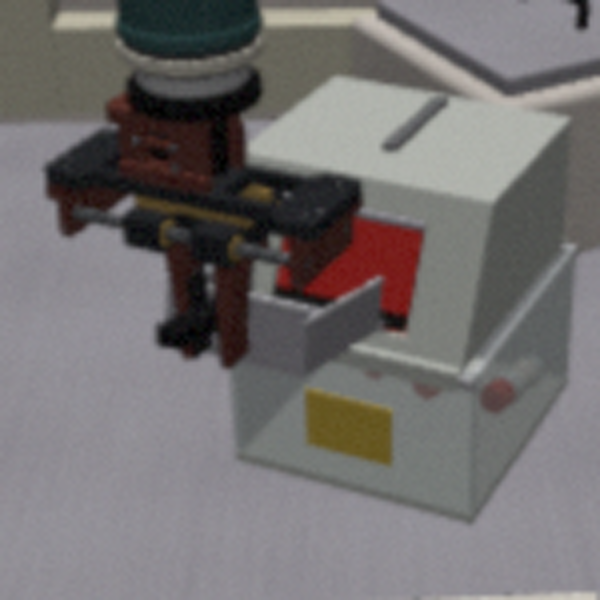

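The flap is shut and flush, and three caps lie on the bin floor at crop (373,372), (427,390) and (497,393). The scoop is empty and about 11° nose-down. Next I'll carry it back over the mat.

```bash
python3 -c "
from h import *
inc((.5585,-.168,.075),97.8)"
```

```text
t 14.9 pos [0.3807 0.0117 0.2254] yaw -26.55 F [ 0.89  0.47 -3.14] open 0.0177 xax [ 0.001  0.    -1.   ]  inc [0.1505 0.2393 0.0813] turn -0.5995580242908639
```

Emit:
step_arm(increments=[[0,0.006,0.003,0],[0,0.018,0.007,-0.02],[0,0.034,0.012,-0.06],[0,0.05,0.018,-0.1],[0,0.068,0.024,-0.15],[0,0.086,0.03,-0.2],[0,0.104,0.036,-0.25],[0,0.122,0.042,-0.3],[0,0.14,0.048,-0.35],[0.01,0.158,0.054,-0.4],[0.02,0.176,0.06,-0.45],[0.04,0.194,0.066,-0.5],[0.06,0.212,0.072,-0.55],[0.08,0.225,0.077,-0.58],[0.1,0.234,0.08,-0.595],[0.118,0.239,0.081,-0.6],[0.132,0.239,0.081,-0.6],[0.142,0.239,0.081,-0.6],[0.148,0.239,0.081,-0.6],[0.148,0.239,0.081,-0.6]])

```text
time_s: 16.9
tool_pos: [0.5577, -0.1667, 0.0766]
ee_rot: [0.533, 0.464, 0.534, -0.464]
contact_force: [-0.5, 0.5, -1.4]
opening: 0.0178
```

Run:
```python
from m import *
snap("side","s12");inc((.5585,-.168,.034),97.8);where()
B=body("s12","side",(0,0,0),(180,255,255),(200,170,350,340))
for lo,hi in((-.056,-.042),(.042,.056)):
  W=B[(B[:,0]<.15)&(B[:,0]>.02)&(B[:,1]<hi)&(B[:,1]>lo)&(B[:,2]<.06)&(B[:,2]>-.07)]
  for a in np.arange(.03,.15,.02):
    k=W[abs(W[:,0]-a)<.006]
    if len(k)>3:print(round(a,3),len(k),np.percentile(k[:,2],[2,98]).round(4))
```

```text
t 16.95 pos [ 0.5582 -0.1669  0.0772] yaw 7.89 F [ 0.18  0.6  -3.37] open 0.0173 xax [-0.  0. -1.]  inc [0.0432 0.0002 0.0011] turn 0.0016181884101591063
e 0.5740 n 0.0997 z 0.0772 Fe -0.10 Fn 0.62 Fz -3.37 tq [-0.162 -0.088  0.038]
0.03 29 [-0.0181  0.0062]
0.03 52 [-0.0274  0.0108]
0.05 13 [-0.0373  0.0003]
0.07 9 [-0.0397 -0.0069]
```

Emit:
step_arm(increments=[[0.006,0,0,0],[0.012,0,0,0],[0.014,0,0,0],[0.014,0,0,0]])

```text
time_s: 17.35
tool_pos: [0.558, -0.167, 0.0628]
ee_rot: [0.533, 0.464, 0.533, -0.465]
contact_force: [-0.5, 0.1, -2.4]
opening: 0.0179
```

Emit:
step_arm(increments=[[0,0,0,0],[0,0,0,0],[0,0,0,0],[0.003,0,0,0],[0.006,0,0,0],[0.01,0,0,0],[0.014,0,0,0],[0.018,0,0,0],[0.022,0,0,0],[0.026,0,0,0],[0.029,0,0,0],[0.029,0,0,0],[0.029,0,0,0]], newtons=5)

```text
time_s: 18.65
tool_pos: [0.558, -0.1669, 0.0339]
ee_rot: [0.533, 0.464, 0.533, -0.464]
contact_force: [0.1, 1.3, -1.6]
opening: 0.0181
```

Run:
```python
from m import *
p,d=snap("side","s13");inc((.5585,-.168,.034),97.8)
cv2.imwrite("pics/c13.png",cv2.resize(p[200:340,215:345],None,fx=4,fy=4,interpolation=2)[:,:,::-1])
```

```text
t 18.7 pos [ 0.5581 -0.1669  0.0341] yaw 7.88 F [-0.45  0.2  -2.05] open 0.0179 xax [-0.  0. -1.]  inc [0.0001 0.0002 0.0011] turn 0.0013994241736047216
```

View pics/c13.png

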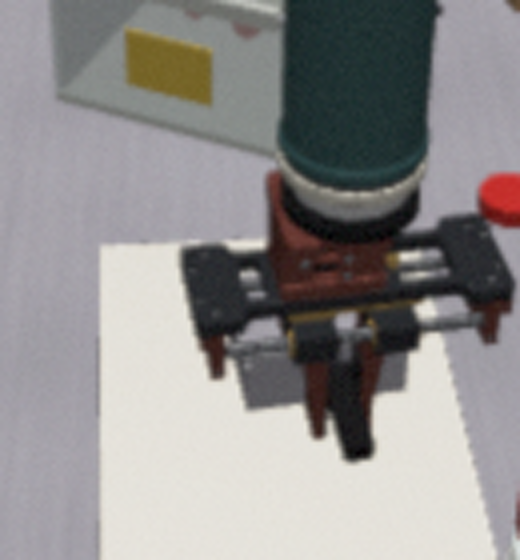

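The scoop sits on the mat but the grip still carries about 2 N. I'll ease it down a few more millimetres at minimum grip, then open.

Emit:
step_arm(increments=[[0,0,0,0],[0,0,0,0],[0.002,0,0,0],[0.004,0,0,0],[0.006,0,0,0],[0.006,0,0,0]], newtons=3)

```text
time_s: 19.3
tool_pos: [0.5586, -0.1674, 0.0282]
ee_rot: [0.533, 0.465, 0.533, -0.464]
contact_force: [-0.3, -1.2, 2.1]
opening: 0.0182
```

Run:
```python
from m import *
snap("side","s14");inc((.5585,-.168,.034),97.8)
B=body("s14","side",(0,0,0),(180,255,70),(290,285,320,325))
T=B[(B[:,0]<-.02)&(B[:,0]>-.06)&(abs(B[:,1])<.007)]
z=T[:,2]+r.observe()["tool_pos"][2]
for a in(-.05,-.04,-.03,-.02):
    k=z[abs(T[:,0]-a)<.005];print(a,len(k),np.percentile(k,[10,50,90]).round(4) if len(k) else "")
```

```text
t 19.35 pos [ 0.5585 -0.1673  0.0283] yaw 7.87 F [-0.92 -0.66  2.61] open 0.0178 xax [ 0. -0. -1.]  inc [-0.0057 -0.0001  0.0007] turn 0.0013044887773013085
-0.05 32 [0.0399 0.0452 0.0474]
-0.04 23 [0.0452 0.0469 0.0482]
-0.03 25 [0.0463 0.0483 0.1044]
-0.02 11 [0.0463 0.0483 0.0497]
```

The handle top measures 48 mm along its length, so the scoop is flat on the mat. Opening and retreating straight up.

Emit:
step_arm(increments=[[0,0,0,0],[0,0,0,0],[0,0,0,0],[0,0,0,0],[0,0,0,0],[0,0,0,0],[-0.02,0,0,0],[-0.05,0,0,0],[-0.09,0,0,0],[-0.13,0,0,0],[-0.17,0,0,0],[-0.2,0,0.03,0],[-0.2,0,0.07,0],[-0.2,0,0.11,0],[-0.2,0,0.15,0],[-0.2,0,0.19,0],[-0.2,0,0.23,0],[-0.2,0,0.26,0],[-0.2,0,0.26,0]], hand=-1)

```text
time_s: 21.25
tool_pos: [0.5937, -0.4291, 0.2274]
ee_rot: [0.533, 0.465, 0.532, -0.466]
contact_force: [-0.4, -0.7, 0.4]
opening: 0.088
```

Run:
```python
from m import *
p,d=snap("side","s15");p2,d2=snap("top","t15");print(r.observe()["opening"])
a=cv2.resize(p[120:340,200:360],None,fx=2.5,fy=2.5,interpolation=2);b=cv2.resize(p2[140:260,140:390],None,fx=1.6,fy=1.6,interpolation=2)
b=cv2.copyMakeBorder(b,0,len(a)-len(b),0,0,0);cv2.imwrite("pics/c15.png",np.hstack([a,b])[:,:,::-1])
p0,_=load("t0");df=np.abs(p2.astype(int)-p0).max(2)
for nm,(x0,y0,x1,y1) in dict(a=(335,115,370,160),b=(390,150,425,190),c=(412,292,442,322),cap=(275,148,296,172),flask=(140,250,175,285),bin=(145,150,270,268)).items():print(nm,np.percentile(df[y0:y1,x0:x1],95))
for f in("t0","t15"):
    q,dd=load(f);m=mask(q,(0,0,0),(180,255,60),(344,195,378,213));P=onz("top",np.argwhere(m>0)[:,::-1],.048);print(f,P.mean(0).round(4))
```

```text
0.08764727756104797
a 23.0
b 84.0
c 107.0
cap 24.0
flask 23.0
bin 26.0
t0 [ 0.5601 -0.1807  0.048 ]
t15 [ 0.5717 -0.1478  0.048 ]
```

View pics/c15.png

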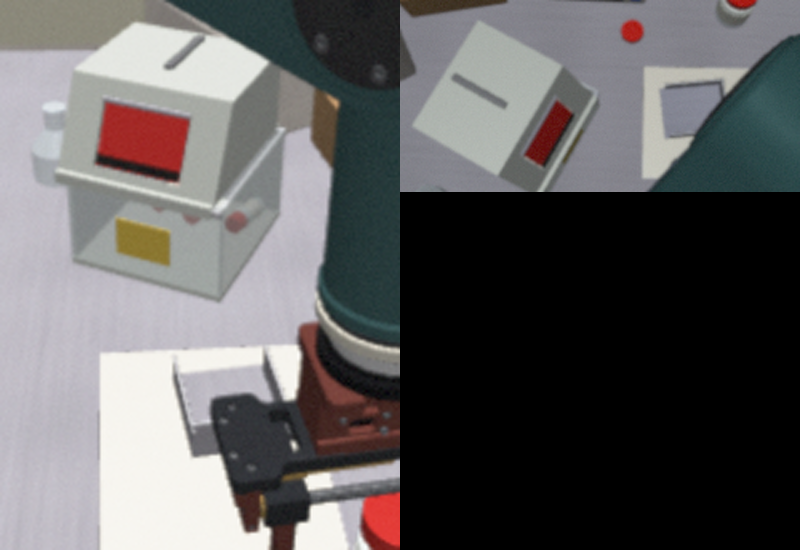

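The side view shows the scoop lying empty and flat within the mat, the flap shut, and three vials on the bin floor with their caps near crop (160,208), (192,215) and (236,221). The bin, cap, flask and jar_a pixels are unchanged; jar_b and jar_c are hidden by the arm. Handing in.

```bash
python3 -c "
from bench import r
r.hand_in();print(r.observe()['time_s'])"
```

```text
the job is handed in; nothing more can be done
the job is handed in; nothing more can be done
```

The three vials are in the bin, the flap sprang shut, and the empty scoop is lying flat on the mat. The job was handed in just after 21 s.

The tool could not tilt, so I gripped the handle firmly and pressed the flap open with the lip. I then lightened the grip to 10 N so the pan pivoted over the sill to about 40°. The vials slid out with the flap held open, and I reversed the tilt and drew the scoop out.

**What the last checks showed:**
- **Vials:** three red caps show through the clear body, and their positions fit lying on the bin floor.
- **Flap and bin:** the flap is flush, and the bin's pixels in the top view are unchanged. The sensed push in toward the bin peaked at about 6 N.
- **Scoop:** before release the handle top measured about 48 mm above the bench along most of its length, which is what a scoop flat on the mat gives. It reads about 45 mm at the tail end.
- **Bystanders:** jar_a, the flask and the loose cap are unchanged.

**What failed or could not be confirmed:**
- The handle slipped up about 8 mm in the pads. The scoop would not come level on the sill, so I drew it out pitched 10–15° nose-down, sliding along its own floor. I levelled it on the mat.
- jar_b and jar_c were hidden by the arm in the last top view, so I did not check them by picture. The fingertips passed about 80 mm above the height of the taller jars.
- The scoop's final position could not be compared with its start, because the arm hid the handle in the last top view. It is visibly within the mat.

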